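Tighten the jig's fence bolts, then hold the torch bracket in its corner

TASK

Tighten both fence bolts of the squaring jig: turn each black bar knob clockwise (seen from above) until it is fully home against its end stop. Then pick up the aluminium T-shaped bracket, set it flat on the jig's plate with one long side along the long fence and one end against the short fence, and press it into the corner so that it touches both fences at once; finish while still gripping it and pressing it firmly there, and do not let go. Leave the jar, the wooden rod rest and the tape roll where they are.

Things in the scene. Friction and masses are not known exactly. Their poses are not given: they have to be found in the camera images.
- jig_corner (a point): Inner corner of the squaring jig, on top of its plate (8 mm above the bench), where the two fence faces meet. Axes: z up; the long fence's face is the plane x = 0 and runs along -y from here, the short fence's face is the plane y = 0 and runs along -x. The bracket belongs on the -x, -y side and is pressed towards +x and +y, firmly (10 to 15 N each way).
- jig: The squaring jig, fixed to the bench, turned up to 0.25 rad. Origin on the bench 8 mm under jig_corner, same axes. Grey plate 180 x 190 mm, 8 mm thick, spanning x -145 to +35 mm and y -155 to +35 mm from the origin, with two dark steel fence bars on it. Plate and fences are smooth (friction about 0.2).
- fence_long: Dark steel fence bar of the jig, 30 mm wide, 150 mm long, its top 14 mm above the plate (22 mm above the bench); fixed. On the far side of the plate from the robot. Its origin is not on the bar but on the bench right under jig_corner, with the same axes.
- fence_short: Dark steel fence bar of the jig, 30 mm wide, 130 mm long, its top 14 mm above the plate (22 mm above the bench); fixed. On the left of the plate, seen from the robot. Its origin is on the bench right under jig_corner, with the same axes.
- knob_long_grip (a point): Grip point of the black bar-shaped bolt knob on the long fence, on its vertical axis, 53 mm above the bench (7 mm below the top of the bar). The bar: 42 mm long along this point's x, 10 mm thick along its y, 32 to 60 mm above the bench; below it a 16 mm round neck down to the fence. The axis lies at x +16 mm, y -125 mm in the jig's frame.
- knob_long (a joint): Turn of the bolt knob on the long fence, rad: grows as the knob is turned clockwise seen from above (tightening); 0 = loose end, 1.4 = end stop, fully tight. Starts between 0 and 0.5. Some friction (about 0.06 N m) keeps it where it is left; it does not rise or sink as it turns.
- knob_short_grip (a point): Grip point of the black bar-shaped bolt knob on the short fence, on its vertical axis, 53 mm above the bench (7 mm below the top of the bar). The bar: 42 mm long along this point's x, 10 mm thick along its y, 32 to 60 mm above the bench; below it a 16 mm round neck down to the fence. The axis lies at x -110 mm, y +16 mm in the jig's frame.
- knob_short (a joint): Turn of the bolt knob on the short fence, rad: grows as the knob is turned clockwise seen from above (tightening); 0 = loose end, 1.4 = end stop, fully tight. Starts between 0 and 0.5. Some friction (about 0.06 N m) keeps it where it is left; it does not rise or sink as it turns.
- bracket: Loose aluminium T-shaped bracket, 0.2 to 0.4 kg, to the right of the jig. Origin: centre of its underside; z up. Flange 60 (x) by 80 (y) by 16 mm; on its middle an upright web, the grip, 12 mm thick (x), 70 mm long (y), top 58 mm above the underside. Ends and sides alike. Seated, its origin is 30 mm from the long and 40 mm from the short fence's face, y along the long fence.
- amber_jar: Bystander: small jar with a black lid, 52 mm diameter, 68 mm high, behind the jig to the right; origin at the centre of its underside. Leave alone.
- rest: Bystander: light wooden block (rod rest) with a dark patch, 50 x 120 x 23 mm, on the right behind the bracket; origin at the centre of its underside. Leave alone.
- tape_roll: Bystander: roll of tan tape lying flat, 104 mm across, 25 mm high, to the right of the bracket; origin at the centre of its underside. Leave alone.
Mind the look-alikes: they are no part of the job. What is shaped like the bracket but green or red is not meant.

How it is judged (in metres and radians):
On the way, in this order (a step that is already met when the one before it is completed fails the run):
1. both bolt knobs turned clockwise to their end stops (value of joint each of knob_long, knob_short above 1.3 rad), for 0.2 s.
2. the gripped bracket lies flat in the corner and presses on both fences (x of bracket in the frame of jig_corner between -0.033 and -0.027 m and y of bracket in the frame of jig_corner between -0.043 and -0.037 m and z of bracket in the frame of jig_corner between -0.002 and 0.003 m and angle between the y axis of bracket and the y axis of jig_corner, either way round below 0.04 rad and angle between bracket's own z axis and vertical below 0.04 rad and contact force between bracket and fence_long above 1.5 N and contact force between bracket and fence_short above 1.5 N and contact force between the fingers and bracket above 1.5 N), for 0.2 s.
At the end, for the whole second after the job is handed in: Both knobs within 0.1 rad of their stops; the gripped bracket flat on the plate and parallel to the fences (0.04 rad), within 3 mm of its seat, at rest, pressing on the fingers and on each fence with over 1.5 N; no bystander moved 30 mm (all of step 1 and all of step 2 and linear speed of bracket below 0.01 m/s and distance of each of amber_jar, rest, tape_roll from where it was at the start of the episode below 0.03 m); the arm keeps its last pose, push and grip.
It fails at once if a bystander (jar, rod rest, tape roll) was pushed 30 mm or more (distance of any of amber_jar, rest, tape_roll from where it was at the start of the episode above 0.03 m).
It also fails if it takes over 72 s, if anything falls off the work surface, if the arm or the gripper's body presses on something with over 40 N, if the wrist force passes 120 N, or if a joint passes its speed limit or range.

ROBOT

A 7-joint arm with a two-finger parallel gripper is mounted at the origin on a cart in front of the work surface, level with it; the furniture and walls round the work are solid. World frame = base frame: x ahead of the robot, y to its left, z up, the work surface at z = 0. Lengths are in mm, angles in degrees, forces in N, time in s.
With the tool pointing down it reaches from about 425 to 950 mm from the base axis. Payload 4.7 kg.
Tool frame: the origin (TCP) lies on the centre line of the jaws, within the pads' length; the fingertips stand 25 mm ahead of it and the grasp point (between the pads) lies 6 mm ahead of it; z points along the fingers, y is the line along which they close (so a half turn about z gives the same grasp; the last joint's range is limited). The gripper opens to 87 mm and grips with 3 to 60 N. Pads are 19 mm wide; open, the fingers measure 117 mm over their backs; the gripper's body (75 mm by 190 mm) begins 51 mm behind the grasp point.
Start: joints at [66.24, 26.849, -2.785, 87.806, 1.381, 65.374, -4.715], TCP at [254.048, -625.385, 247.573] pointing down, gripper open.
Joint ranges: [-148.3, 148.3], [-19.14, 114.17], [-79.39, 73.82], [5.75, 140.21], [-59.74, 239.74], [12.07, 113.84], [-152.46, 152.46]. Speed limits (degrees/s): [147.25, 147.25, 180, 180, 180, 180, 180].

INTERFACE

Orientations are given as a 3x3 rotation matrix whose columns are the frame's x, y, z axes.
In Python, from bench import robot, eyes gives the robot as it stands. The module is installed in compiled form; this text tells all that it offers.
- The arm moves only by the tool send_rows, never from a script. Its argument "deltas" is text: rows parted by semicolons, each of 7 numbers parted by spaces: the finger opening in m, from 0 to 0.087, then the shift along the tool's x, y, z in m, then the turn, a rotation vector about the tool's x, y, z in degrees. A call has 1 to 20 rows; each row shifts and turns the commanded pose from where the row before left it, along the tool's axes as they then stand; what a row does not reach is not made up. A row lasts 1/8 s, in which the tool goes at most 62.5 mm and 10.7 degrees, less where a joint would pass 70% of its speed; a pose out of reach is approached as far as the arm can. A call with a gripper value outside its range is refused whole. The fingers move at their own pace and stop on an object; "grip_force" is the grip in N (left out, the last holds). Time passes only in rows, so rows that do not move let the fingers close. It gives the time, the measured TCP pose, the force, the opening and the grip force at its end, in the units of the state.
- robot.state(): the state, without advancing time (a new reading comes with each control period).
- eyes.snapshot(name): name is "side" or "top" or "wrist"; returns the picture (420x560x3 uint8, red, green, blue); there is no depth.
- eyes.get_calibration(name): a dict with "fov_y" (degrees; the focal length in pixels is half the picture's height over the tangent of half this angle, whatever the lens; pixels are square), "cx", "cy" (the principal point, pixels), "k1" (the pictures are not rectified: a ray, as slopes to the right and down, at radius r is drawn at 1 + k1 r^2 times it, then the intrinsics apply), "R" (3x3) and "t" (3): a world point X has camera coordinates R X + t. Camera axes: x right, y down, z forward; pixel columns grow to the right and rows downward; lengths in mm; the calibration is good to about 2 mm. A picture is of the moment at which its call begins: read the wrist's pose just before it. get_calibration takes no time and is no camera call; for the wrist camera it gives the pose at the moment of the call.
- robot.close_job(): hands the job in; it is judged then, once.
The state is a dict: "time_s": time; "q": joint angles; "qvel": joint speeds; "joint_torque": joint torques, N m; "position": TCP position; "tcp_rot": TCP orientation; "ft_force": force on the tool from outside, world axes, zero at the start; "torque": the same for the moment, N m; "opening": finger opening in mm; "grasp_force": force on a finger pad.
Only numpy, scipy, OpenCV 4.12 (cv2) and the standard library are available. Lean on these libraries where they do the work, as an engineer would, in place of code of your own. Each camera call takes 0.05 s, during which the arm holds its last target. There are 200 camera calls.

## Working session

There is one attempt and no reset: what is moved stays moved. The work goes in short steps, Python scripts to look and compute and a tool call to move; the robot and the scene stay as the last step left them, time stands still between calls to the robot, and variables do not carry over. Pictures are saved under pics/ and viewed, at most 13 in all, crops included, and the job is handed in when it is done.

Besides the shell and the picture viewer there is one more tool, called after "Emit:" in YAML: its name, and indented under it one key for each argument. send_rows: Moves the arm, as the interface text tells. Its arguments: {"type":"object","properties":{"deltas":{"type":"string"},"grip_force":{"type":"number"}},"required":["deltas"]}

```bash
mkdir -p pics
cat > h.py <<'E'
import numpy as np, cv2
from bench import robot, eyes
np.set_printoptions(precision=4,suppress=True)
def ray(c,u,v):
    f=210/np.tan(np.radians(c['fov_y']/2))
    K=np.array([[f,0,c['cx']],[0,f,c['cy']],[0,0,1.]])
    p=cv2.undistortPoints(np.array([[[u,v]]],float),K,np.array([c['k1'],0,0,0.]))[0,0]
    R=np.array(c['R']);t=np.array(c['t'])
    return -R.T@t, R.T@np.array([p[0],p[1],1])
def atz(c,u,v,z):
    o,d=ray(c,u,v); return o+d*(z-o[2])/d[2]
def proj(c,X):
    f=210/np.tan(np.radians(c['fov_y']/2))
    Y=np.array(c['R'])@np.array(X,float)+np.array(c['t']); s=Y[:2]/Y[2]; s=s*(1+c['k1']*(s@s))
    return f*s+[c['cx'],c['cy']]
def tri(l):
    A=0;b=0
    for c,u,v in l:
        o,d=ray(c,u,v);d=d/np.linalg.norm(d);P=np.eye(3)-np.outer(d,d);A=A+P;b=b+P@o
    return np.linalg.solve(A,b)
def save(name,n,crop=None,k=1):
    im=eyes.snapshot(name)
    if crop: im=im[crop[1]:crop[3],crop[0]:crop[2]]
    cv2.imwrite(f'pics/{n}.png',cv2.resize(im[:,:,::-1],None,fx=k,fy=k,interpolation=cv2.INTER_CUBIC))
E
python3 - <<'E'
from h import *
for n in('top','side','wrist'):
    cv2.imwrite(f'pics/{n}0.png',eyes.snapshot(n)[:,:,::-1]); c=eyes.get_calibration(n); print(n,c['fov_y'],-np.array(c['R']).T@c['t'],np.array(c['R'])[2])
a=[cv2.resize(cv2.imread(f'pics/{n}0.png'),None,fx=1.0,fy=1.0) for n in('top','side')]
cv2.imwrite('pics/t2.png',cv2.resize(a[0],(798,598)));cv2.imwrite('pics/s2.png',cv2.resize(a[1],(798,598)))
print(robot.state())
E
```

```text
top 55.260313089634536 [ 393.6524 -106.5548 1176.2729] [ 0.1827 -0.0005 -0.9832]
side 49.54650251315606 [217.2389 563.0481 712.5126] [ 0.3628 -0.6833 -0.6336]
wrist 65.19097403822568 [ 325.5669 -597.0844  384.9757] [-0.2604 -0.1054 -0.9597]
{'time_s': 0.15, 'q': array([66.2411, 26.8891, -2.7838, 87.8567,  1.3823, 65.3758, -4.7157]), 'qvel': array([ 0.036 , -0.1753, -0.0732, -0.1913,  0.1149, -0.1359,  0.0202]), 'joint_torque': array([  0.0009, -50.8428,  -0.0806, -23.642 ,  -0.0613,   0.0357,
         0.0001]), 'position': array([ 253.8362, -625.0079,  246.7217]), 'tcp_rot': array([[ 0.9265,  0.3763, -0.0006],
       [ 0.3763, -0.9265,  0.0014],
       [-0.0001, -0.0015, -1.    ]]), 'ft_force': array([-0.2773,  0.7354, -0.4751]), 'torque': array([ 0.0346, -0.0261,  0.0084]), 'grasp_force': 0.0, 'opening': 86.79246746306123}
```

View pics/t2.png

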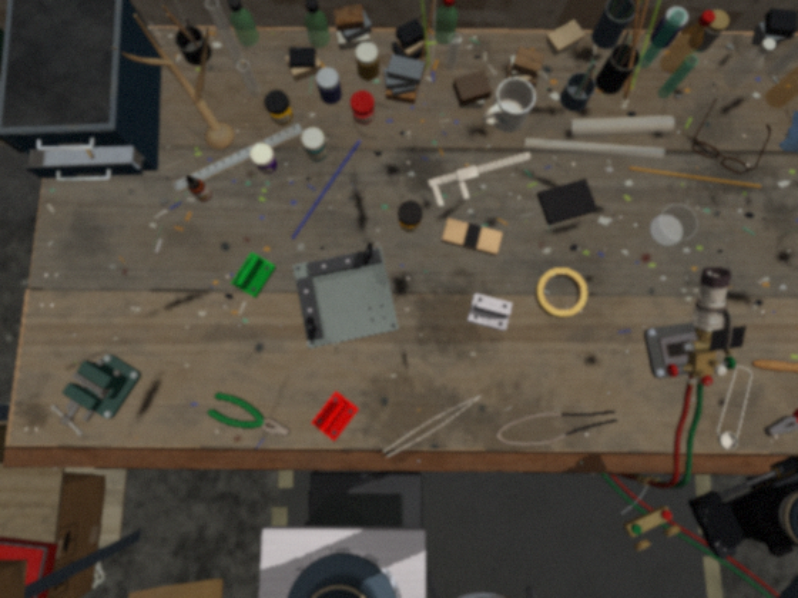

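View pics/s2.png

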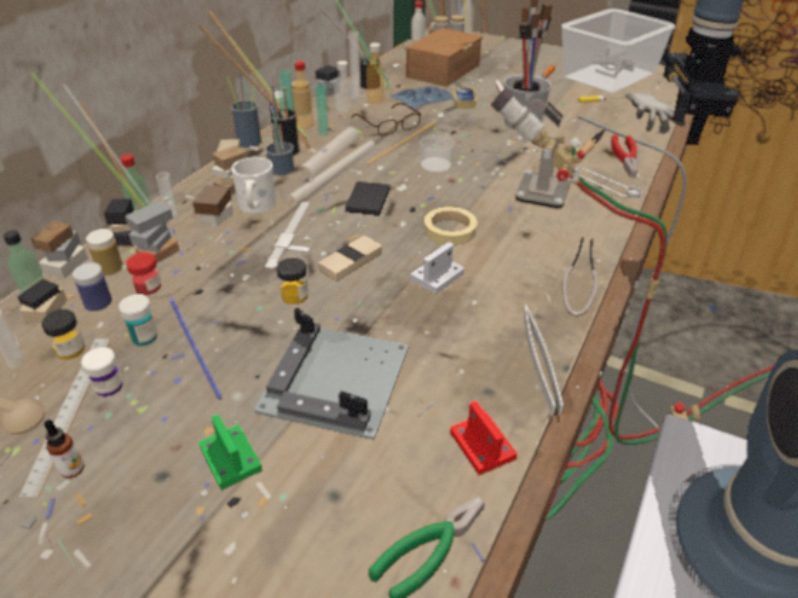

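The top view shows the jig at about (345,300) and the white bracket at (490,311). The side view shows the knobs at (304,321) and (352,403) and the bracket at (437,270). Next I'll get rough positions.

Run:
```python
from h import *
s=560/798
t=eyes.get_calibration('top');d=eyes.get_calibration('side')
for n,a,b,z in[('kl',(369,253),(304,321),55),('ks',(312,328),(352,403),55),('br',(490,311),(437,270),30)]:
    print(n,tri([(t,a[0]*s,a[1]*s),(d,b[0]*s,b[1]*s)]),atz(t,a[0]*s,a[1]*s,z),atz(d,b[0]*s,b[1]*s,z))
T=cv2.imread('pics/top0.png');S=cv2.imread('pics/side0.png')
r=lambda im,x0,y0,w,h,k:cv2.resize(im[y0:y0+h,x0:x0+w],(w*k,h*k),interpolation=cv2.INTER_CUBIC)
o=np.zeros((600,800,3),np.uint8)
o[:300,:400]=r(T,200,165,100,75,4);o[:300,400:]=r(T,315,180,100,75,4)
o[300:,:400]=r(S,180,210,100,75,4);o[300:,400:]=r(S,270,150,100,75,4)
cv2.imwrite('pics/comp.png',o)
```

```text
kl [694.4212 -41.3255  40.2362] [690.1034 -42.3568  55.    ] [684.3962 -27.9758  55.    ]
ks [539.3521  69.5407  42.6461] [536.1548  66.9469  55.    ] [535.1139  79.0491  55.    ]
br [ 580.8917 -291.4629   14.2818] [ 578.0333 -289.0646   30.    ] [ 573.0402 -272.1607   30.    ]
```

View pics/comp.png

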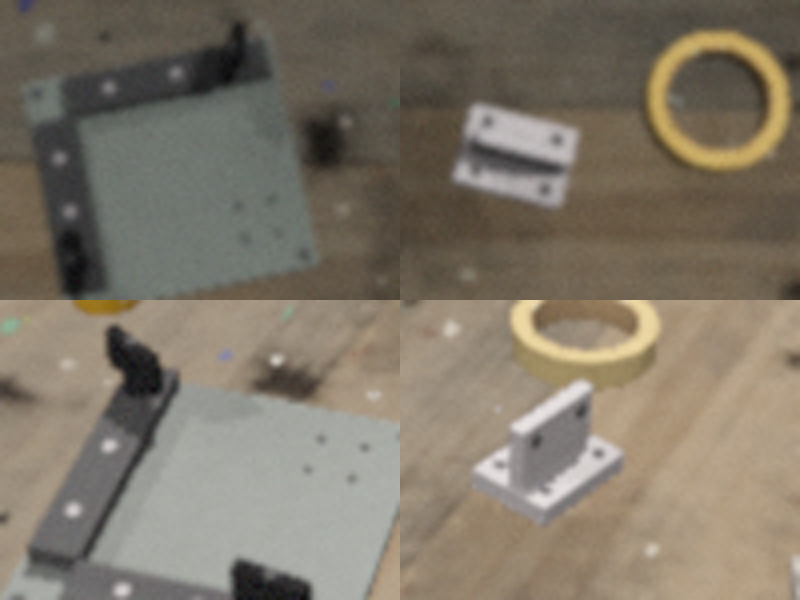

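Emit:
send_rows:
  deltas: "0.087 0.0394 -0.0304 0 0 0 0;0.087 0.0394 -0.0304 0 0 0 0;0.087 0.0394 -0.0304 0 0 0 0;0.087 0.0394 -0.0304 0 0 0 0;0.087 0.0394 -0.0304 0 0 0 0;0.087 0.0394 -0.0304 0 0 0 0;0.087 0.0394 -0.0304 0 0 0 0;0.087 0.0394 -0.0304 0.003 0 0 0;0.087 0.0394 -0.0304 0.004 0 0 0;0.087 0.0394 -0.0304 0.006 0 0 0;0.087 0.0394 -0.0304 0.007 0 0 0;0.06 0.0394 -0.0304 0.007 0 0 0;0.06 0.0394 -0.0304 0.007 0 0 0;0.05 0.0394 -0.0304 0.007 0 0 0;0.04 0.0394 -0.0304 0.006 0 0 0;0.04 0 0 0 0 0 0;0.04 0 0 0 0 0 0"

```text
time_s: 2.28
position: [629.6, 18.8, 200.0]
tcp_rot: [[0.927, 0.376, -0.001], [0.376, -0.927, -0.001], [-0.001, 0.0, -1.0]]
ft_force: [-0.2, 0.2, -0.2]
opening: 41.9
grasp_force: 0.0
```

```bash
cat >> h.py <<'E'
import pickle
def wshot(n):
    c=eyes.get_calibration('wrist'); im=eyes.snapshot('wrist'); pickle.dump(c,open(n+'.pkl','wb'))
    cv2.imwrite(f'pics/{n}.png',im[:,:,::-1]); cv2.imwrite(f'pics/{n}b.png',cv2.resize(im[:,:,::-1],(798,598),interpolation=cv2.INTER_CUBIC))
    s=robot.state(); print(s['time_s'],s['position'],s['tcp_rot'][:,0],s['q'])
E
python3 -c "
from h import *
wshot('w1')"
```

```text
2.325 [629.591   17.8865 200.2838] [ 0.9271  0.3747 -0.0012] [  8.2636  26.365  -18.8531  96.4601   9.7303  58.8345 -81.818 ]
```

View pics/w1b.png

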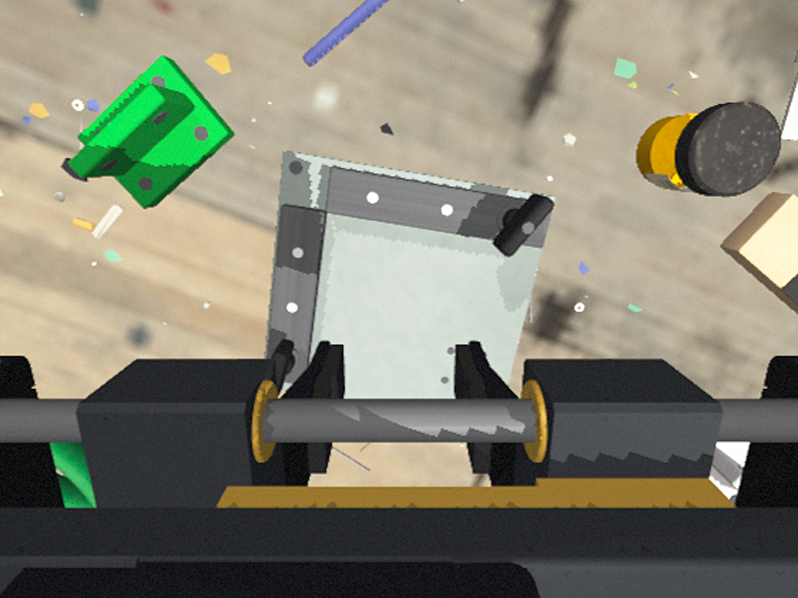

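The wrist view shows the long knob's bar top from (545,200) to (502,250), centre (527,227). Plate corners are at (286,152) and (553,197), and the inner fence corner is at (327,213). The short knob, near (285,355), is mostly hidden.

```bash
cat > a.py <<'E'
from h import *
s=560/798
w=pickle.load(open('w1.pkl','rb'));t=eyes.get_calibration('top');d=eyes.get_calibration('side')
W=lambda u,v,z:atz(w,u*s,v*s,z)
print('knobc',W(527,227,60),tri([(w,527*s,227*s),(t,200+237/4,165+52/4),(d,180+132/4,210+(345-300)/4)]))
a,b=W(543,203,60),W(506,248,60); print('ends',a,b,np.linalg.norm(a-b),np.degrees(np.arctan2(*(a-b)[1::-1])))
print('plate',W(286,152,8),W(553,197,8), W(327,213,22), W(545,248,22))
v=W(286,152,8)-W(553,197,8);print(np.linalg.norm(v),np.degrees(np.arctan2(-v[0],v[1])))
for p in((22,85),(265,35),(320,260)): print('top',atz(t,200+p[0]/4,165+p[1]/4,8))
print('topcorner',atz(t,200+80/4,165+120/4,22))
E
python3 a.py
```

```text
knobc [692.1421 -39.5615  60.    ] [691.9411 -41.9809  52.0325]
ends [708.3317 -41.948   60.    ] [676.0002 -33.5042  60.    ] 33.415946096030154 -14.63672132880581
plate [674.6464 117.8835   8.    ] [715.914  -63.1346   8.    ] [648.8268  77.1295  22.    ] [682.5911 -69.2808  22.    ]
185.66245787426308 12.842527629736775
top [673.8638 119.5571   8.    ]
top [714.5531 -61.3917   8.    ]
top [ 544.6071 -104.6657    8.    ]
topcorner [644.5466  73.017   22.    ]
```

Emit:
send_rows:
  deltas: "0.04 0.018 0.039 0.02 0 0 0;0.04 0.018 0.039 0.02 0 0 0;0.04 0 0 0 0 0 -10.2;0.04 0 0 0 0 0 -10.2;0.04 0 0 0 0 0 -10.2;0.04 0 0 0 0 0 -10.2;0.04 0 0 0 0 0 -10.2;0.04 0 0 0 0 0 -10.2;0.04 0 0 0 0 0 -10.2;0.04 0 0 0 0 0 -10.2;0.04 0 0 0 0 0 -10.2;0.04 0 0 0 0 0 -10.2;0.04 0 0 0 0 0 -10.2;0.04 0 0 0 0 0 -10.2;0.04 0 0 0 0 0 -10.2;0.04 0 0 0 0 0 -10.2;0.04 0 0 0 0 0 0;0.04 0 0 0 0 0 0"

```text
time_s: 4.58
position: [692.5, -40.5, 160.6]
tcp_rot: [[-0.964, 0.264, -0.0], [0.264, 0.964, -0.001], [-0.0, -0.001, -1.0]]
ft_force: [-0.3, -0.8, 0.6]
opening: 40.0
grasp_force: 0.0
```

```bash
python3 -c "
from h import *
wshot('w2')"
```

```text
4.625 [692.5547 -40.1453 160.6414] [-0.9647  0.2634 -0.0003] [ 30.8126  42.2611 -49.9318  87.9394  34.3264  66.0662  48.7114]
```

View pics/w2b.png

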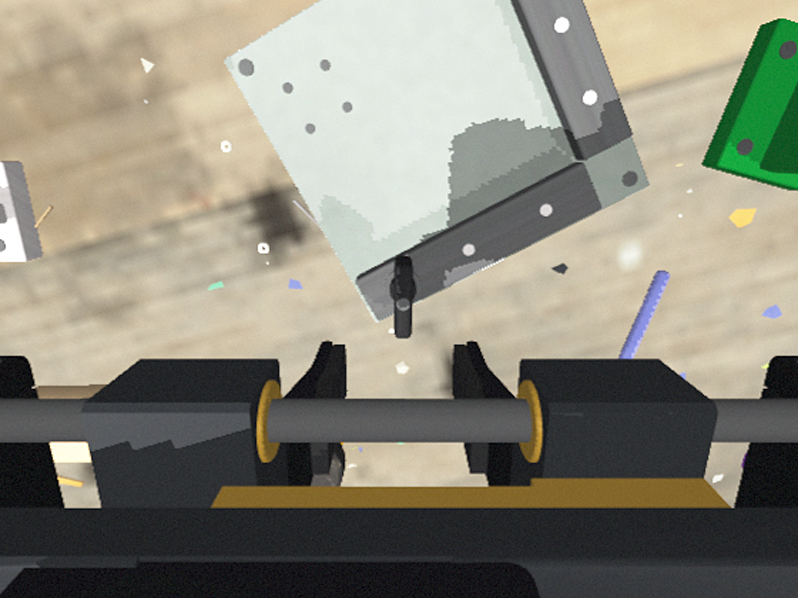

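The bar is aligned with the jaws: its top runs from (403,257) to (403,337), with the dot at (402,303). The inner fence corner is at (580,160), the plate's far-right corner at (377,321), the far-left at (648,185) and the near-right at (226,62).

```bash
cat > a.py <<'E'
from h import *
s=560/798
w=pickle.load(open('w1.pkl','rb'));v=pickle.load(open('w2.pkl','rb'))
V=lambda a,b,z:atz(v,a*s,b*s,z)
print(tri([(w,527*s,227*s),(v,402*s,303*s)]),V(402,303,60),V(403,257,60),V(403,337,60))
P=[V(377,321,8),V(648,185,8),V(226,62,8)];print(P,V(580,160,22))
for q,r in((0,1),(2,0)):
  e=P[r]-P[q];print(np.linalg.norm(e),np.degrees(np.arctan2(e[1],e[0])))
# fit: pose of jig
from scipy.optimize import least_squares
s2=lambda u,v:np.array([u*s,v*s])
ob=[(w,286,152,35,35,8),(w,553,197,35,-155,8),(w,327,213,0,0,22),(w,527,227,16,-125,60),
(v,377,321,35,-155,8),(v,648,185,35,35,8),(v,226,62,-145,-155,8),(v,580,160,0,0,22),(v,402,303,16,-125,60)]
def J(p,x,y,z): c,n=np.cos(p[2]),np.sin(p[2]);return [p[0]+c*x-n*y,p[1]+n*x+c*y,z]
f=lambda p:np.concatenate([proj(o[0],J(p,*o[3:]))-s2(o[1],o[2]) for o in ob])
r=least_squares(f,[648,77,.22],loss='soft_l1');print(r.x,np.degrees(r.x[2]),r.fun.reshape(-1,2))
print('kl',J(r.x,16,-125,60),'ks',J(r.x,-110,16,60))
E
python3 a.py
```

```text
[692.1142 -39.8142  59.1842] [691.8612 -39.749   60.    ] [667.7616 -32.6633  60.    ] [710.8477 -44.3395  60.    ]
[array([715.6168, -63.0131,   8.    ]), array([674.7953, 119.7483,   8.    ]), array([ 543.5197, -102.4184,    8.    ])] [647.9167  77.3252  22.    ]
187.2648160704392 102.59088343572783
176.55077531961695 12.896781170239217
[648.2242  78.1973   0.2278] 13.052687065843893 [[-2.3657 -0.7127]
 [ 2.2452 -0.6647]
 [-1.2657  0.165 ]
 [ 0.3677  0.2858]
 [-1.4163  2.145 ]
 [ 0.4701 -0.5752]
 [-4.3294 -0.8999]
 [ 1.129   0.0853]
 [-0.2042  0.2866]]
kl [np.float64(692.0416885602071), np.float64(-39.959520886342546), 60] ks [np.float64(537.452755784172), np.float64(68.94071723629209), 60]
```

Emit:
send_rows:
  deltas: "0.04 0 0 0.034 0 0 0;0.04 0 0 0.034 0 0 0;0.04 0 0 0.0336 0 0 0;0 0 0 0 0 0 0;0 0 0 0 0 0 0;0 0 0 0 0 0 0;0 0 0 0 0 0 0;0 0 0 0 0 0 0"
  grip_force: 25

```text
time_s: 5.62
position: [694.0, -38.9, 61.3]
tcp_rot: [[-0.965, 0.261, 0.003], [0.261, 0.965, 0.0], [-0.003, 0.001, -1.0]]
ft_force: [-0.7, -0.1, 6.2]
opening: 9.5
grasp_force: 29.1
```

Emit:
send_rows:
  deltas: "0 0 0 0 0 0 10;0 0 0 0 0 0 10;0 0 0 0 0 0 10;0 0 0 0 0 0 10;0 0 0 0 0 0 10;0 0 0 0 0 0 0"

```text
time_s: 6.38
position: [692.8, -40.3, 61.3]
tcp_rot: [[-0.419, 0.908, 0.001], [0.908, 0.419, -0.003], [-0.003, -0.001, -1.0]]
ft_force: [-2.9, -2.8, 7.8]
opening: 9.9
grasp_force: 29.2
```

```bash
python3 -c "
from h import *
s=robot.state();print(s)"
```

```text
{'time_s': 6.375, 'q': array([ 22.5292,  44.1753, -35.0943,  92.0482,  30.1291,  53.4982,
         1.5427]), 'qvel': array([ 0.4012,  0.194 , -0.7405,  0.0022,  0.4471,  0.2522,  1.63  ]), 'joint_torque': array([ -1.8967, -51.9539,  -9.7584, -17.3112,  -0.1822,  -1.2994,
        -0.167 ]), 'position': array([692.7951, -40.3432,  61.2949]), 'tcp_rot': array([[-0.4194,  0.9078,  0.0005],
       [ 0.9078,  0.4194, -0.0031],
       [-0.003 , -0.0008, -1.    ]]), 'ft_force': array([-2.9019, -2.7886,  7.7876]), 'torque': array([-0.4639,  0.7679, -0.0639]), 'grasp_force': 29.217237776611, 'opening': 9.8571340326651}
```

Emit:
send_rows:
  deltas: "0 0 0 0 0 0 8;0 0 0 0 0 0 8;0 0 0 0 0 0 0"

```text
time_s: 6.75
position: [693.0, -41.0, 61.3]
tcp_rot: [[-0.156, 0.988, 0.001], [0.988, 0.156, -0.005], [-0.005, 0.0, -1.0]]
ft_force: [-3.9, -3.6, 9.1]
opening: 12.6
grasp_force: 32.4
```

```bash
python3 -c "
from h import *
s=robot.state();x=s['tcp_rot'][:,0];print(s['torque'],s['position'],s['ft_force'],np.degrees(np.arctan2(x[1],x[0])))"
```

```text
[-0.7669  0.6703  0.7221] [692.9853 -41.0466  61.2906] [-3.9418 -3.575   9.143 ] 98.99329267645005
```

Emit:
send_rows:
  deltas: "0.04 0 0 0 0 0 0;0.04 0 0 0 0 0 0;0.04 0 0 0 0 0 0;0.04 0 0 -0.03 0 0 0;0.04 0 0 -0.04 0 0 0;0.04 0.033 -0.034 -0.02 0 0 0;0.04 0.033 -0.034 -0.01 0 0 0;0.04 0.033 -0.034 0 0 0 0;0.04 0.033 -0.034 0 0 0 0;0.04 0 0 0 0 0 0;0.04 0 0 0 0 0 0"

```text
time_s: 8.12
position: [538.2, 69.9, 159.0]
tcp_rot: [[-0.155, 0.988, 0.0], [0.988, 0.155, -0.0], [-0.0, 0.0, -1.0]]
ft_force: [-0.5, -0.3, -0.8]
opening: 39.8
grasp_force: 0.0
```

```bash
python3 -c "
from h import *
wshot('w3')"
```

```text
8.175 [538.6499  69.4895 158.8844] [-0.1537  0.9881 -0.0002] [ 18.3728  25.0663 -38.5866 109.5188  19.5947  52.0501 -20.9887]
```

View pics/w3b.png

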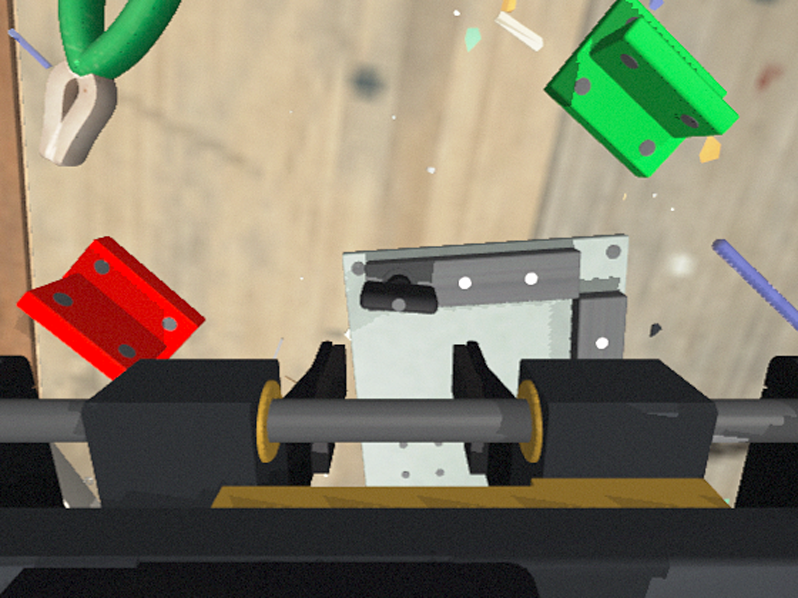

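The short knob's bar top runs from (361,300) to (437,308), with the dot at (399,305).

```bash
cat > b.py <<'E'
from h import *
s=560/798
v=pickle.load(open('w3.pkl','rb'))
V=lambda a,b,z:atz(v,a*s,b*s,z)
a,b=V(361,300,60),V(437,308,60);e=b-a
print(V(399,305,60),a,b,np.linalg.norm(e),np.degrees(np.arctan2(e[1],e[0])))
t=eyes.get_calibration('top');print(tri([(v,399*s,305*s),(t,*s*np.array((312,322.)))]))
for X in ([537.5,69,60],[674.5,118.5,8]):print(proj(v,X)/s)
im=eyes.snapshot('top')[165:240,200:300];cv2.imwrite('pics/t3.png',cv2.resize(im[:,:,::-1],None,fx=6,fy=6,interpolation=cv2.INTER_CUBIC))
im=cv2.imread('pics/w3.png');cv2.imwrite('pics/w3c.png',cv2.resize(im[160:260,230:450],None,fx=3.6,fy=3.6,interpolation=cv2.INTER_CUBIC))
E
python3 b.py
```

```text
[538.5243  69.5217  60.    ] [518.1657  69.153   60.    ] [558.816   70.9999  60.    ] 40.69220383833465 2.601338335165929
[543.1778  67.7591  57.5291]
[396.9485 305.6375]
[626.6789 237.5368]
```

View pics/w3c.png

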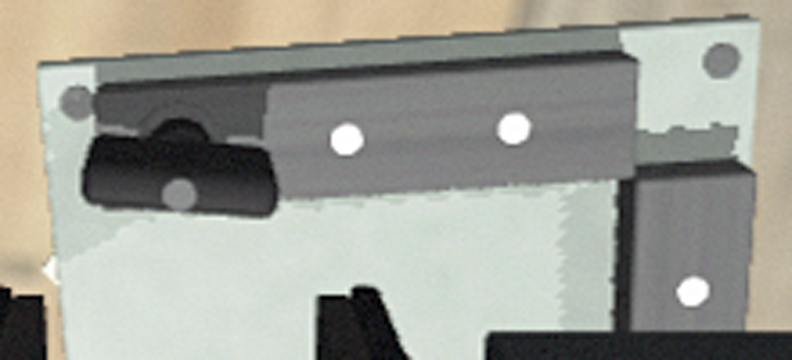

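Emit:
send_rows:
  deltas: "0.04 0 0 0 0 0 -10.6;0.04 0 0 0 0 0 -10.6;0.04 0 0 0 0 0 -10.6;0.04 0 0 0 0 0 -10.6;0.04 0 0 0 0 0 -10.6;0.04 0 0 0 0 0 -10.6;0.04 0 0 0 0 0 -10.6;0.04 0 0 0 0 0 -10.6;0.04 0 0 0.034 0 0 0;0.04 0 0 0.034 0 0 0;0.04 0 0 0.032 0 0 0;0.04 0 0 0 0 0 0;0 0 0 0 0 0 0;0 0 0 0 0 0 0;0 0 0 0 0 0 0;0 0 0 0 0 0 0;0 0 0 0 0 0 0"

```text
time_s: 10.35
position: [538.8, 71.6, 60.6]
tcp_rot: [[-0.998, -0.065, 0.003], [-0.065, 0.998, 0.002], [-0.003, 0.002, -1.0]]
ft_force: [-1.0, 1.8, 7.3]
opening: 9.9
grasp_force: 50.9
```

Emit:
send_rows:
  deltas: "0 0 0 0 0 0 10;0 0 0 0 0 0 10;0 0 0 0 0 0 10;0 0 0 0 0 0 10;0 0 0 0 0 0 10;0 0 0 0 0 0 10;0 0 0 0 0 0 0"

```text
time_s: 11.22
position: [538.4, 70.7, 60.6]
tcp_rot: [[-0.554, 0.832, 0.002], [0.832, 0.554, -0.001], [-0.002, 0.001, -1.0]]
ft_force: [-1.9, 0.1, 8.3]
opening: 9.6
grasp_force: 49.7
```

```bash
cat > st.py <<'E'
from h import *
s=robot.state();x=s['tcp_rot'][:,0];print(s['torque'],s['position'],s['ft_force'],s['opening'],np.degrees(np.arctan2(x[1],x[0])))
E
python3 st.py
```

```text
[ 0.082   0.2873 -0.0304] [538.4042  70.6861  60.576 ] [-1.8637  0.1375  8.3445] 9.603672298464808 123.67581674348574
```

Emit:
send_rows:
  deltas: "0 0 0 0 0 0 8;0 0 0 0 0 0 8;0 0 0 0 0 0 6;0 0 0 0 0 0 0"

```text
time_s: 11.72
position: [538.1, 70.7, 60.8]
tcp_rot: [[-0.206, 0.978, 0.002], [0.978, 0.206, -0.002], [-0.002, 0.001, -1.0]]
ft_force: [-3.1, 0.0, 11.4]
opening: 12.3
grasp_force: 38.5
```

```bash
python3 st.py
```

```text
[-0.1538  0.7056  0.7203] [538.1177  70.6584  60.7966] [-3.1074  0.0397 11.3715] 12.305296213364104 101.91356379840288
```

Emit:
send_rows:
  deltas: "0.05 0 0 0 0 0 0;0.05 0 0 0 0 0 0;0.05 0 0 0 0 0 0;0.05 0 0 -0.04 0 0 0;0.05 0 0 -0.045 0 0 0;0.05 -0.0451 -0.0041 -0.036 0 0 0;0.05 -0.0451 -0.0041 0 0 0 0;0.05 -0.0451 -0.0041 0 0 0 0;0.05 -0.0451 -0.0041 0 0 0 0;0.05 -0.0451 -0.0041 0 0 0 0;0.05 -0.0451 -0.0041 0 0 0 0;0.05 -0.0451 -0.0041 0 0 0 0;0.05 -0.0451 -0.0041 0 0 0 0;0.05 0 0 0 0 0 8;0.05 0 0 0 0 0 8;0.05 0 0 0 0 0 8;0.05 0 0 0 0 0 0;0.05 0 0 0 0 0 0"

```text
time_s: 13.98
position: [578.7, -289.7, 179.6]
tcp_rot: [[0.211, 0.978, -0.001], [0.978, -0.211, 0.0], [0.0, -0.001, -1.0]]
ft_force: [0.3, 0.2, 0.2]
opening: 50.1
grasp_force: 0.0
```

```bash
python3 -c "
from h import *
wshot('w4')
a=eyes.snapshot('side')[200:310,170:300,::-1];a=cv2.resize(a,(390,330),interpolation=cv2.INTER_CUBIC)
w=cv2.imread('pics/w4.png')[60:280]
o=np.zeros((600,800,3),np.uint8);o[:220*10//7,:800]=cv2.resize(w,(800,314),interpolation=cv2.INTER_CUBIC)[:314]
b=eyes.snapshot('top')[160:250,195:295,::-1]
o[314:,:350]=cv2.resize(a,(350,286),interpolation=cv2.INTER_CUBIC);o[314:,400:718]=cv2.resize(b,(318,286),interpolation=cv2.INTER_CUBIC)
cv2.imwrite('pics/c4.png',o)"
```

```text
14.025 [ 578.7566 -289.7053  179.6884] [0.2113 0.9774 0.0002] [ 41.359   30.2263 -26.2237  94.7777  15.1054  58.5704  -1.9158]
```

View pics/c4.png

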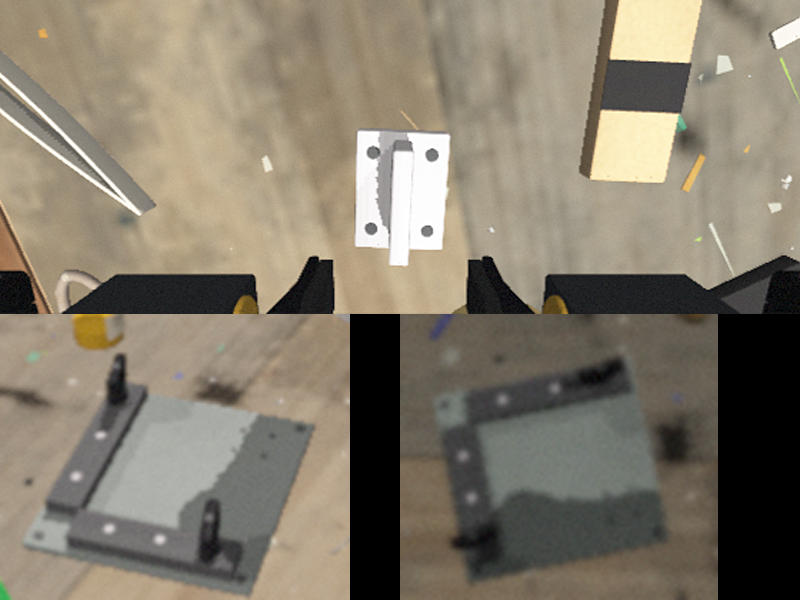

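Both knobs have turned about as expected. In the upper panel, the bracket's web top runs from (402,143) to (399,264). The flange's top corners are at (358,131), (449,131), (356,247) and (442,248).

```bash
cat > c.py <<'E'
from h import *
v=pickle.load(open('w4.pkl','rb'))
V=lambda a,b,z:atz(v,a*.7,60+b*.7,z)
def ang(a,b):
    e=a-b;return np.linalg.norm(e),np.degrees(np.arctan2(e[1],e[0]))
a,b=V(402.5,143,58),V(399.5,264,58);print('web',(a+b)/2,ang(a,b))
F=[V(358,131,16),V(449,131,16),V(356,247,16),V(442,248,16)]
print('fl',sum(F)/4,ang(F[0],F[2]),ang(F[1],F[3]),ang(F[1],F[0]))
w=(V(391,265,58),V(409,265,58));print('w',ang(*w))
t=eyes.get_calibration('top');d=eyes.get_calibration('side')
# web far end/near end height check by side view: web top ends in comp panel
print(tri([(v,401*.7,60+264*.7),(d,270+517/4,150+130/4)]),tri([(v,402*.7,60+143*.7),(d,270+587/4,150+84/4)]))
E
python3 c.py
```

```text
web [ 579.9774 -288.8453   58.    ] (np.float64(72.5518072699201), np.float64(76.52386866397981))
fl [ 579.7733 -291.0349   16.    ] (np.float64(79.39046650999038), np.float64(75.41909799402055)) (np.float64(80.09483988341353), np.float64(76.0951457862459)) (np.float64(58.231840085919515), np.float64(-12.151874529265784))
w (np.float64(10.778209372302173), np.float64(167.8446887069029))
[ 471.4611 -384.4952    7.2984] [ 457.1684 -261.2688  155.5504]
```

Emit:
send_rows:
  deltas: "0.05 0 0.001 0.03 0 0 1.5;0.05 0 0 0.045 0 0 0;0.05 0 0 0.04 0 0 0;0.05 0 0 0.0165 0 0 0;0.05 0 0 0 0 0 0;0 0 0 0 0 0 0;0 0 0 0 0 0 0;0 0 0 0 0 0 0;0 0 0 0 0 0 0;0 0 0 0 0 0 0;0 0 0 0 0 0 0"
  grip_force: 50

```text
time_s: 15.5
position: [579.5, -290.1, 48.7]
tcp_rot: [[0.239, 0.971, -0.001], [0.971, -0.239, -0.0], [-0.0, -0.001, -1.0]]
ft_force: [-2.7, 0.1, 4.7]
opening: 11.7
grasp_force: 50.0
```

```bash
python3 st.py
```

```text
[0.0851 0.4662 0.0102] [ 579.5378 -290.093    48.7099] [-2.7368  0.1002  4.6583] 11.697926323353325 76.19752169070792
```

Emit:
send_rows:
  deltas: "0 0 0 -0.02 0 0 0;0 0 0 -0.03 0 0 0;0 0 0 -0.03 0 0 0;0 0.036 -0.004 0 0 0 0;0 0.045 -0.005 0 0 0 0;0 0.045 -0.005 0 0 0 0;0 0.045 -0.005 0 0 0 0;0 0.045 -0.005 0 0 0 0;0 0.045 -0.005 0 0 0 0;0 0.045 -0.0051 0 0 0 0;0 0 0 0 0 0 -9;0 0 0 0 0 0 -9;0 0 0 0 0 0 -8.6;0 0 0 0.035 0 0 0;0 0 0 0.02 0 0 0;0 0 0 0 0 0 0;0 0 0 0 0 0 0"

```text
time_s: 17.62
position: [620.6, 15.6, 74.4]
tcp_rot: [[-0.222, 0.975, 0.002], [0.975, 0.222, 0.0], [-0.0, 0.002, -1.0]]
ft_force: [0.4, -0.4, -3.0]
opening: 11.8
grasp_force: 50.0
```

```bash
python3 st.py; python3 -c "
from h import *
wshot('w5')"
```

```text
[ 0.0294 -0.1196  0.0089] [620.5928  15.6184  74.3747] [ 0.3885 -0.3713 -2.9792] 11.784015745984327 102.81133651531708
17.675 [620.8045  15.6283  74.6744] [-0.2217  0.9751 -0.0002] [ 17.1097  36.5418 -31.3737 102.6633  24.8078  47.6437 -13.4353]
```

View pics/w5b.png

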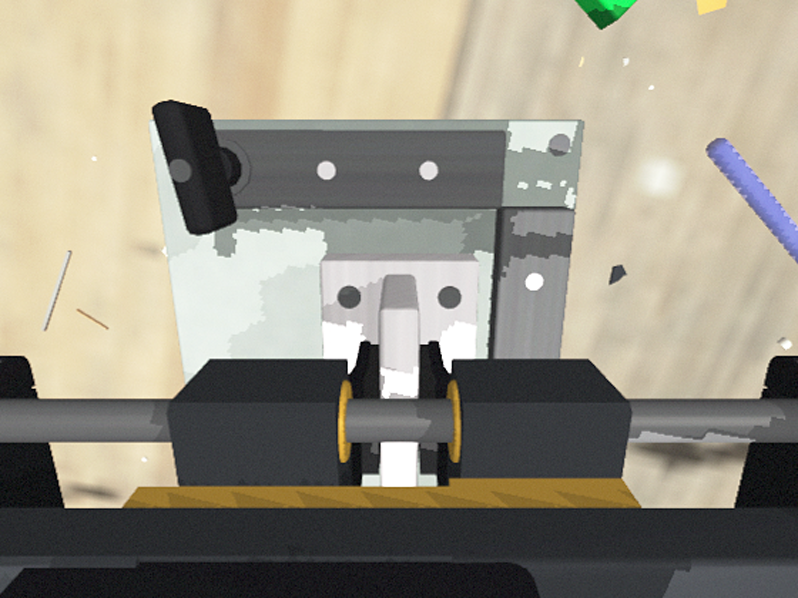

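The bracket hovers parallel to the fences with a free gap to both. I'll check the short knob's angle from its top edge, (153,108) to (190,232).

Run:
```python
from h import *
s=560/798
v=pickle.load(open('w5.pkl','rb'))
V=lambda a,b,z:atz(v,a*s,b*s,z)
def ang(a,b):
    e=a-b;return np.linalg.norm(e),np.degrees(np.arctan2(e[1],e[0]))
print(ang(V(153,108,60),V(190,232,60)),V(180,170,60))
print('plate',ang(V(152,121,8),V(583,121,8)),ang(V(152,121,8),V(187,378,8)), 'fence in',ang(V(240,209,22),V(496,209,22)),V(497,209,22))
im=cv2.imread('pics/w5.png')[60:180,90:220];cv2.imwrite('pics/w5c.png',cv2.resize(im,None,fx=5,fy=5,interpolation=cv2.INTER_CUBIC))
```

```text
(np.float64(38.4537449964975), np.float64(112.55251648815853)) [537.3933  70.2367  60.    ]
plate (np.float64(177.31079159589405), np.float64(-167.15771963788964)) (np.float64(116.36415846311444), np.float64(102.60276777248635)) fence in (np.float64(103.24967181825185), np.float64(-167.18139291831153)) [647.0494  78.4066  22.    ]
```

View pics/w5c.png

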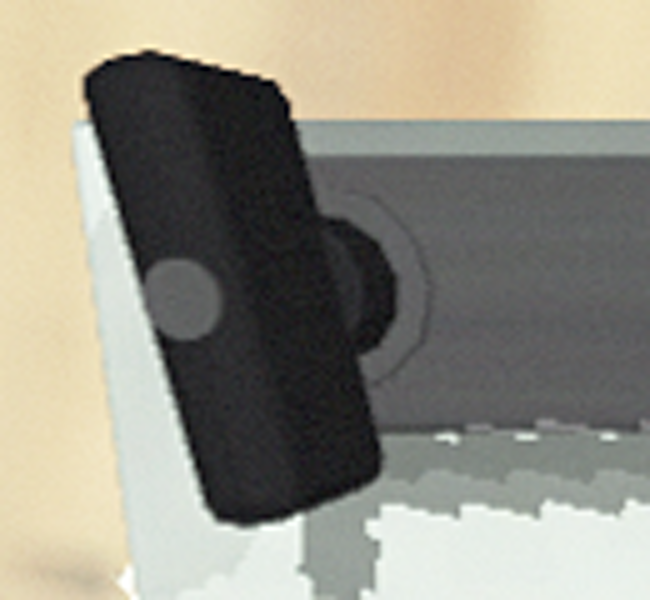

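Emit:
send_rows:
  deltas: "0 0 0 0.008 0 0 0;0 0 0 0.007 0 0 0;0 0 0 0.002 0 0 0;0 0 0 0.001 0 0 0;0 0 0 0 0 0 0;0 0 0 0 0 0 0"

```text
time_s: 18.42
position: [619.8, 15.2, 56.7]
tcp_rot: [[-0.221, 0.975, 0.0], [0.975, 0.221, -0.001], [-0.001, -0.0, -1.0]]
ft_force: [-3.4, -0.3, 4.9]
opening: 11.4
grasp_force: 50.0
```

```bash
python3 st.py
```

```text
[-0.2152  0.6738  0.0274] [619.8409  15.2299  56.6912] [-3.3811 -0.3177  4.8936] 11.363853829931289 102.7967688060311
```

Emit:
send_rows:
  deltas: "0 0.004 0.003 0 0 0 0;0 0.004 0.003 0 0 0 0;0 0.003 0.002 0 0 0 0;0 0.002 0.001 0 0 0 0;0 0.002 0.001 0 0 0 0;0 0 0.001 0 0 0 0;0 0 0 0 0 0 0;0 0 0 0 0 0 0"

```text
time_s: 19.42
position: [627.8, 31.9, 56.7]
tcp_rot: [[-0.221, 0.975, 0.001], [0.975, 0.221, -0.001], [-0.001, 0.001, -1.0]]
ft_force: [-1.8, -2.5, 7.7]
opening: 11.3
grasp_force: 50.0
```

```bash
cat >> st.py <<'E'
p=s['position'][:2]-[647.5,78.3];F=s['ft_force'];a=np.radians(12.85);R=np.array([[np.cos(a),np.sin(a)],[-np.sin(a),np.cos(a)]])
print('jig pos',R@p,'F',R@F[:2],F[2],s['grasp_force'])
E
python3 st.py
```

```text
[-0.4422  0.4646  0.0191] [627.7841  31.9475  56.7144] [-1.8299 -2.4723  7.6999] 11.335366953072922 102.78616877713604
jig pos [-29.5309 -40.8068] F [-2.3339 -2.0034] 7.699904730523258 49.98641945421696
```

Emit:
send_rows:
  deltas: "0 0.001 0.001 0 0 0 0;0 0.001 0.001 0 0 0 0;0 0 0 0 0 0 0;0 0 0 0 0 0 0"

```text
time_s: 19.92
position: [628.6, 32.8, 56.7]
tcp_rot: [[-0.221, 0.975, -0.001], [0.975, 0.221, -0.004], [-0.003, -0.002, -1.0]]
ft_force: [-5.4, -4.8, 10.0]
opening: 12.0
grasp_force: 50.0
```

```bash
python3 st.py
```

```text
[-0.9437  0.8766  0.0082] [628.5547  32.8204  56.6805] [-5.4193 -4.7678 10.0273] 11.96002924045707 102.74695953506566
jig pos [-28.5855 -40.1272] F [-6.3439 -3.4431] 10.027276017876233 49.987916741520166
```

Emit:
send_rows:
  deltas: "0 0.001 0.001 0 0 0 0;0 0.001 0.001 0 0 0 0;0 0 0 0 0 0 0;0 0 0 0 0 0 0"

```text
time_s: 20.42
position: [628.7, 33.0, 56.7]
tcp_rot: [[-0.22, 0.976, -0.005], [0.976, 0.22, -0.007], [-0.006, -0.006, -1.0]]
ft_force: [-9.0, -7.9, 14.7]
opening: 11.6
grasp_force: 50.0
```

```bash
python3 st.py
```

```text
[-1.6202  1.6729  0.0798] [628.6704  33.0032  56.7106] [-9.0132 -7.8987 14.7142] 11.593271347227981 102.68380811580847
jig pos [-28.432  -39.9747] F [-10.5442  -5.6963] 14.71424123312592 50.00720238313079
```

Emit:
send_rows:
  deltas: "0 0.001 0.0005 -0.0005 0 0 0;0 0.001 0.0005 -0.0005 0 0 0;0 0.001 0 0 0 0 0;0 0.0005 0 0 0 0 0;0 0 0 0 0 0 0;0 0 0 0 0 0 0;0 0 0 0 0 0 0"

```text
time_s: 21.3
position: [628.3, 35.0, 56.9]
tcp_rot: [[-0.219, 0.976, -0.006], [0.976, 0.219, -0.009], [-0.008, -0.008, -1.0]]
ft_force: [-6.9, -10.9, 10.9]
opening: 11.5
grasp_force: 50.0
```

```bash
python3 st.py
```

```text
[-2.1367  1.6602  0.1134] [628.342   34.9576  56.9167] [ -6.8744 -10.8509  10.8746] 11.531601240312202 102.63466356069516
jig pos [-28.3175 -37.9962] F [-9.1154 -9.0503] 10.874642526131451 49.99798315577209
```

Emit:
send_rows:
  deltas: "0 0.001 0 0 0 0 0;0 0.001 0 0 0 0 0;0 0 0 0 0 0 0;0 0 0 0 0 0 0;0 0 0 0 0 0 0"

```text
time_s: 21.92
position: [628.3, 35.1, 57.0]
tcp_rot: [[-0.218, 0.976, -0.006], [0.976, 0.218, -0.012], [-0.01, -0.008, -1.0]]
ft_force: [-9.0, -13.2, 13.1]
opening: 11.9
grasp_force: 50.0
```

```bash
python3 st.py; python3 -c "
from h import *
wshot('w6')
w=cv2.imread('pics/w6.png')[90:265,180:420]
cv2.imwrite('pics/w6c.png',cv2.resize(w,None,fx=3.3,fy=3.3,interpolation=cv2.INTER_CUBIC))"
```

```text
[-2.6931  1.5607  0.1033] [628.3376  35.109   57.0008] [ -9.0317 -13.1788  13.1023] 11.859709311066021 102.58770262919231
jig pos [-28.2881 -37.8476] F [-11.7365 -10.8401] 13.102298391374788 50.01123405061662
21.975 [628.331   35.1083  56.9847] [-0.218   0.9759 -0.0102] [ 13.993   38.5054 -30.1587 101.6458  26.0246  47.3616 -16.3202]
```

View pics/w6c.png

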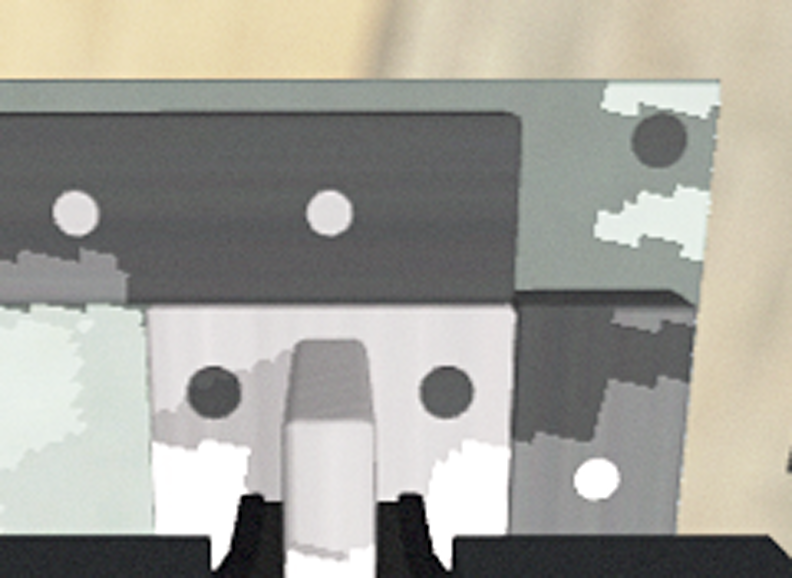

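The bracket's flange sits flush against both fences with no visible gap. I'll let it settle, then hand in.

Emit:
send_rows:
  deltas: "0 0.0005 0 0 0 0 0;0 0 0 0 0 0 0;0 0 0 0 0 0 0;0 0 0 0 0 0 0;0 0 0 0 0 0 0;0 0 0 0 0 0 0"

```text
time_s: 22.72
position: [628.3, 35.1, 57.0]
tcp_rot: [[-0.218, 0.976, -0.006], [0.976, 0.218, -0.012], [-0.011, -0.008, -1.0]]
ft_force: [-8.2, -13.6, 11.5]
opening: 11.6
grasp_force: 50.0
```

```bash
python3 st.py; python3 -c "
from bench import robot
print(robot.close_job())"
```

```text
[-2.882   1.5566  0.201 ] [628.3318  35.1405  57.0149] [ -8.178  -13.6266  11.5294] 11.592391896167316 102.57555518900115
jig pos [-28.2868 -37.8156] F [-11.0037 -11.4666] 11.529391587171334 50.01402215100825
the job is handed in; nothing more can be done
None
```

I turned both knobs to their stops and pressed the bracket into the corner, still gripped, at about 11 N toward each fence; the job is handed in, but no verdict was returned.

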